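Switch on two circuits beneath the clear hood with the reach stick

ROBOT

A 6-joint arm with a two-finger parallel gripper is mounted at the origin on the work surface. World frame = base frame: x ahead of the robot, y to its left, z up, the work surface at z = 0. Lengths are in m, angles in rad, forces in N, time in s.
With the tool pointing down it reaches from about 0.3 to 0.875 m from the base axis. Payload 6.4 kg.
Tool frame: the origin (TCP) lies on the centre line of the jaws, within the pads' length; the fingertips stand 25 mm ahead of it and the grasp point (between the pads) lies 6 mm ahead of it (ctrl.tip_reach is the distance from the TCP to the fingertips, in m); z points along the fingers, y is the line along which they close (so a half turn about z gives the same grasp; the last joint's range is limited). The gripper opens to 85 mm and grips with 20 to 120 N. Pads are 22 mm wide; open, the fingers measure 114 mm over their backs; the gripper's body (76 mm by 85 mm) begins 54 mm behind the grasp point. The pads swing forward as they close: fully open they stand 13 mm farther back than shut.
Start: joints at [1.1, 0.181, 1.607, -0, 1.354, -0.206], TCP at [0.15, 0.555, 0.256] pointing down, gripper open.
Joint ranges: [-2.99, 2.99], [-0.89, 2.07], [0.3, 2.58], [-1.14, 4.28], [0, 2.63], [-3.12, 3.12]. Speed limits (rad/s): [2.57, 2.57, 3.01, 3.14, 3.14, 3.14].

INTERFACE

Orientations are given as a unit quaternion [w, x, y, z].
In Python, from bench import ctrl gives the robot as it stands.
- The arm moves only by the tool servo_tool, never from a script. Its argument "motion" is a list that holds one entry, the list of rows, each a list of 5 numbers: the shift along the tool's x, y, z in cm, then the turn about the tool's z in degrees, then the closure, from -1 (fully open) to 1 (shut). In form: [[[dx, dy, dz, twist, claw], ...]]. A call has 1 to 5 rows; each row is the pose to reach, as a shift and turn from the pose commanded when the call began, along the tool's axes at that moment; what a row does not reach only later rows make up. A row lasts 1/10 s, in which the tool goes at most 50 mm and 8.59 degrees, less where a joint would pass 70% of its speed; a pose out of reach is approached as far as the arm can. A call with a gripper value outside its range is refused whole. The fingers move at their own pace and stop on an object; the grip force is fixed at half the most. Time passes only in rows, so rows that repeat a pose let the fingers close. It gives the time, the measured TCP pose, the force, the opening and the grip force at its end, in the units of the state.
- ctrl.get_obs(): the state, without advancing time (a new reading comes with each control period).
- ctrl.camera(name): name is "scene" or "top" or "wrist"; returns a dict with "pixels" (420x560x3 uint8, red, green, blue), "depth" (420x560 float32, m along the optical axis (not along the pixel's ray), 0 where there is no reading), "fx", "fy", "cx", "cy" (pixels), "k1" (the pictures are not rectified: a ray, as slopes to the right and down, at radius r is drawn at 1 + k1 r^2 times it, then the intrinsics apply), "R" (3x3) and "t" (3): a world point X has camera coordinates R X + t; the wrist camera has in their place "hand_eye" (4x4, takes a point from camera to tool coordinates, whose origin is the TCP and whose axes are the flange's). Camera axes: x right, y down, z forward; pixel columns grow to the right and rows downward; lengths in m; the calibration is good to about 2 mm. A picture is of the moment at which its call begins: read the wrist's pose just before it.
- ctrl.hand_in(): hands the job in; it is judged then, once.
The state is a dict: "time_s": time; "q": joint angles; "dq": joint speeds; "joint_efforts": joint torques, N m; "eef_pos": TCP position; "eef_rot": TCP orientation; "wrist_force": force on the tool from outside, world axes, zero at the start; "torque": the same for the moment, N m; "opening": opening from 0.0 (shut) to 1.0 (fully open); "grasp_force": force on a finger pad.
Only numpy, scipy, OpenCV 4.12 (cv2) and the standard library are available. Lean on these libraries where they do the work, as an engineer would, in place of code of your own. Each camera call takes 0.05 s, during which the arm holds its last target. There are 200 camera calls.

TASK

Take the reach stick out of its wooden rest, set it down flat on the bare desk, let go, and take it again by its black handle, so that it reaches through the slot under the clear hood. With the tip of the stick, not with the gripper, push the two toggles that have crossbars on top fully over to the far side, leaving the ball-topped toggles between and beside them as they are. Finally lay the stick flat on the desk again, and do not shift any of the other things lying about.

Things in the scene. Friction and masses are not known exactly. Their poses are not given: they have to be found in the camera images.
- console: fixed white switch box under a clear hood. Origin: on the desk under the middle of the toggle row; x from the slot side to the far side, y along the row. Deck at z 30 mm, x -75 to 45, y +-87. Six toggles in a row at x 0, y -55, -33, -11, 11, 33, 55 (random order): 31 mm levers, stems 6 thick, pivoting on y axes at z 30. Behind: grey block x 45 to 95, y +-75, 55 high
- slot (a point): middle of the slot's lower edge, on the deck's front edge (console x -75, z 30 mm). The clear hood (4 mm walls) covers the whole deck up to z 164; its front pane, in this plane, leaves a slot 166 wide (y +-83) from z 30 to z 85 as the only way in
- rest: fixed wooden rest of the stick. Origin: on the desk under the free middle of the shaft; x along the stick to its tip. Base x -120 to 80, y +-35, 8 high. Block x -118 to -32, 40 wide, walls to z 58, closed round the handle; open fork x 32 to 53, 32 wide, to z 52. The stick starts with its underside at z 30, handle middle at x -77.5, and comes out straight up (over 35 mm)
- stick: loose reach stick, 195 mm long, about 0.12 kg. Origin: under the middle of the black handle; x to the tip. Handle x -30 to 30, 20 wide, 20 high; shaft x 30 to 165, 12 wide, 12 high, underside level with the handle's; lies flat on it. Balance point near x 15. Held by the free middle of the shaft it is too short (the gripper's body meets the hood); by the handle long enough
- stick_tip (a point): middle of the stick's flat end face, 165 mm ahead of the handle's middle and 6 mm above the underside. In the rest, only the shaft 55 to 120 mm behind this point (around the rest's origin, 30 to 42 mm above the desk) is free on both sides for a pinch from above
- bar1_base: fixed foot of a crossbar toggle (one of the two to be switched): origin at its pivot, on the deck; x as the console's. Its lever counts as part of it
- bar2_base: fixed foot of a crossbar toggle (one of the two to be switched): origin at its pivot, on the deck; x as the console's. Its lever counts as part of it
- bar1 (a joint): angle of a crossbar toggle (black stem with a 16 mm wide, 7 mm thick black bar across the top, parallel to the row): 0 leans 0.5 rad to the near (slot) side, 0.5 upright, 1.0 leans 0.5 rad to the far side, with stops at 0 and 1. No spring: friction (about 0.04 N m, 2 N at mid-lever) holds it wherever it is left. Starts between 0 and 0.12
- bar2 (a joint): angle of a crossbar toggle (black stem with a 16 mm wide, 7 mm thick black bar across the top, parallel to the row): 0 leans 0.5 rad to the near (slot) side, 0.5 upright, 1.0 leans 0.5 rad to the far side, with stops at 0 and 1. No spring: friction (about 0.04 N m, 2 N at mid-lever) holds it wherever it is left. Starts between 0 and 0.12
- ball1 (a joint): angle of a ball-topped toggle (black stem with a 10 mm black ball), to be left as it is: 0 leans 0.5 rad to the near (slot) side, 0.5 upright, 1.0 leans 0.5 rad to the far side, with stops at 0 and 1. No spring: friction (about 0.04 N m, 2 N at mid-lever) holds it wherever it is left
- ball1_tip (a point): middle of the top piece of ball1's lever, 31 mm from its pivot; moves with the lever
- ball2 (a joint): angle of a ball-topped toggle (black stem with a 10 mm black ball), to be left as it is: 0 leans 0.5 rad to the near (slot) side, 0.5 upright, 1.0 leans 0.5 rad to the far side, with stops at 0 and 1. No spring: friction (about 0.04 N m, 2 N at mid-lever) holds it wherever it is left
- ball2_tip (a point): middle of the top piece of ball2's lever, 31 mm from its pivot; moves with the lever
- ball3 (a joint): angle of a ball-topped toggle (black stem with a 10 mm black ball), to be left as it is: 0 leans 0.5 rad to the near (slot) side, 0.5 upright, 1.0 leans 0.5 rad to the far side, with stops at 0 and 1. No spring: friction (about 0.04 N m, 2 N at mid-lever) holds it wherever it is left
- ball3_tip (a point): middle of the top piece of ball3's lever, 31 mm from its pivot; moves with the lever
- ball4 (a joint): angle of a ball-topped toggle (black stem with a 10 mm black ball), to be left as it is: 0 leans 0.5 rad to the near (slot) side, 0.5 upright, 1.0 leans 0.5 rad to the far side, with stops at 0 and 1. No spring: friction (about 0.04 N m, 2 N at mid-lever) holds it wherever it is left
- ball4_tip (a point): middle of the top piece of ball4's lever, 31 mm from its pivot; moves with the lever
- tray: fixed steel in-tray with paper, 170 (x) x 140 x 40 high, origin under its middle
- sanitizer: loose bystander, not to be shifted: clear bottle with white cap, 60 diameter, about 170 high; origin under its middle
- mug: loose bystander, not to be shifted: white mug, 80 diameter, 90 high, handle at its +y, reaching about 35 further; origin under its middle
- tape: loose bystander, not to be shifted: grey ring of tape lying flat, 90 outside diameter, 24 high; origin under its middle
- inkpad: loose bystander, not to be shifted: black ink pad, 85 (x) x 60 x 18 high; origin under its middle
- marker: loose bystander, not to be shifted: thick grey marker lying flat, along x from -50 to 78, 16 wide, 14 high; origin under its middle
- stamp: loose bystander, not to be shifted: wooden hand stamp standing up, 36 diameter, 69 high; origin under its middle

How it is judged:
On the way, in this order (a step that is already met when the one before it is completed fails the run):
1. the stick lies flat on the desk, out of its rest, and has been let go (height (world z) of stick below 0.008 m and angle between stick's own z axis and vertical below 0.1 rad and contact force between the fingers and stick below 0.3 N and linear speed of stick below 0.03 m/s), for 0.1 s.
2. both crossbar toggles are over on the far side (value of joint each of bar1, bar2 above 0.85 rad), for 0.2 s.
At the end, for the whole second after the job is handed in: both crossbar toggles read more than 0.85 rad (of 1.0), and the stick lies flat on the desk (underside within 8 mm of it, tilt under 0.1 rad), still and let go (all of step 2 and height (world z) of stick below 0.008 m and angle between stick's own z axis and vertical below 0.1 rad and contact force between the fingers and stick below 0.3 N and linear speed of stick below 0.02 m/s); the robot touches nothing.
It fails at once if a ball-topped toggle's tip is moved more than 5 mm (distance of any of ball1_tip, ball2_tip, ball3_tip, ball4_tip from where it was at the start of the episode above 0.005 m).
It fails at once if the gripper touches a crossbar toggle (contact force between any of the fingers, the arm and bar1_base above 0.3 N or contact force between any of the fingers, the arm and bar2_base above 0.3 N).
It fails at once if a bystander is shifted by more than 15 mm (distance of any of sanitizer, mug, tape, inkpad, marker, stamp from where it was at the start of the episode above 0.015 m).
It also fails if it takes over 72 s, if anything falls off the work surface, if the arm or the gripper's body presses on something with over 40 N, if the wrist force passes 120 N, or if a joint passes its speed limit or range.

## Working session

There is one attempt and no reset: what is moved stays moved. The work goes in short steps, Python scripts to look and compute and a tool call to move; the robot and the scene stay as the last step left them, time stands still between calls to the robot, and variables do not carry over. Pictures are saved under pics/ and viewed, at most 10 in all, crops included, and the job is handed in when it is done.

Besides the shell and the picture viewer there is one more tool, called after "Request:" by a JSON object that holds its "op" and its "data", one argument or row to a line. servo_tool: Moves the arm, as the interface text tells. Its arguments: {"type":"object","properties":{"motion":{"type":"array"}},"required":["motion"]}

```bash
mkdir -p pics; ls; cat > h.py <<'E'
import numpy as np, cv2
from bench import ctrl
from scipy.spatial.transform import Rotation as Rn
def rot(q): return Rn.from_quat([q[1],q[2],q[3],q[0]]).as_matrix()
def cloud(c, o=None):
    """world xyz per pixel from depth"""
    h,w=c["depth"].shape
    d=rays(c); P=d*c["depth"][...,None]
    return towld(c,P,o)
def rays(c,uv=None):
    h,w=c["depth"].shape
    if uv is None:
        v,u=np.mgrid[:h,:w]; uv=np.stack([u,v],-1).reshape(-1,2)
    K=np.array([[c["fx"],0,c["cx"]],[0,c["fy"],c["cy"]],[0,0,1.]])
    s=cv2.undistortPoints(np.asarray(uv,float).reshape(-1,1,2),K,np.array([c["k1"],0,0,0.])).reshape(-1,2)
    d=np.c_[s,np.ones(len(s))]
    return d.reshape(h,w,3) if len(d)==h*w else d
def towld(c,P,o=None):
    if "R" in c: return (P-c["t"])@np.asarray(c["R"])
    T=np.asarray(c["hand_eye"]); return (P@T[:3,:3].T+T[:3,3])@rot(o["eef_rot"]).T+np.asarray(o["eef_pos"])
def cast(c,uv,z,o=None):
    """pixel -> world on plane z"""
    d=rays(c,uv); A=towld(c,np.zeros((1,3)),o); B=towld(c,d,o)-A
    return A+B*((z-A[:,2:])/B[:,2:])
def save(n,c): cv2.imwrite("pics/"+n+".png",c["pixels"][...,::-1])
E
python3 - <<'E'
from h import *
import pickle
o=ctrl.get_obs(); print(o["eef_pos"],o["eef_rot"],ctrl.tip_reach)
for n in("scene","top","wrist"):
    o=ctrl.get_obs();c=ctrl.camera(n); pickle.dump((c,o),open(n+".pkl","wb")); save(n+"0",c)
    print(n,towld(c,np.zeros((1,3)),o),c["fx"],c["k1"])
E
```

```text
pics
[0.15023824 0.55449591 0.25536703] [-2.93097633e-04  1.32014995e-01  9.91247332e-01 -8.25247977e-04] 0.025
scene [[1.33958117 0.30104485 0.755404  ]] 394.7005715503045 -0.09039764268136967
top [[0.49941987 0.00713121 1.01720789]] 389.53161452478156 0.03215820631190837
wrist [[0.07679555 0.57381493 0.37229328]] 293.47390465249094 -0.05392174129543143
```

View pics/top0.png

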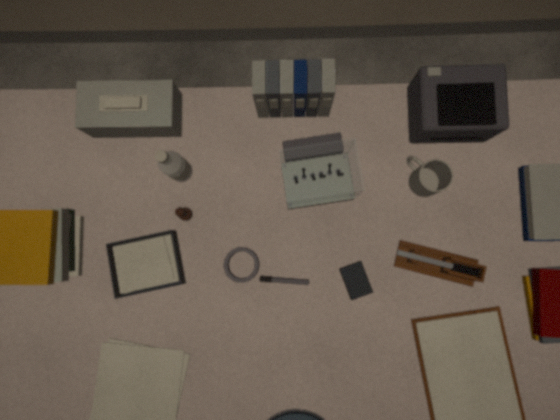

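View pics/scene0.png

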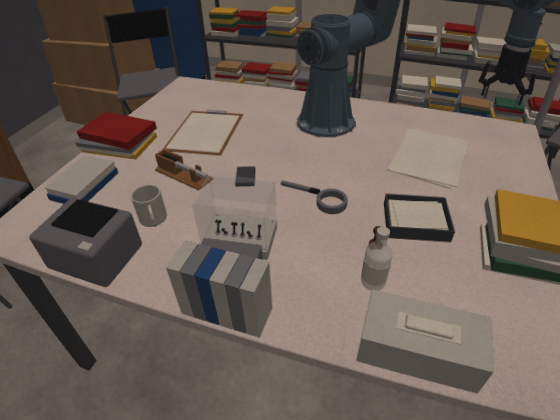

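The top view shows the rest at about (440,262) with its handle right at (465,268) and the shaft tip left near (400,253). The console is at (320,175), with its slot side facing the robot (down, row ~205). The ink pad is at (356,280), the marker at (285,280), the tape at (241,264) and the mug at (428,178). The scene view shows the levers at (218–260,230).

```bash
python3 - <<'E'
from h import *
import pickle
c,o=pickle.load(open("top.pkl","rb")); P=cloud(c); im=c["pixels"]
a=im[120:215,270:370]; b=im[235:290,385:495]
a=cv2.resize(a[...,::-1],None,fx=5,fy=5,interpolation=cv2.INTER_CUBIC);b=cv2.resize(b[...,::-1],None,fx=5,fy=5,interpolation=cv2.INTER_CUBIC)
a=cv2.convertScaleAbs(a,alpha=1.6);b=cv2.convertScaleAbs(b,alpha=1.6)
cs=pickle.load(open("scene.pkl","rb"))[0]
s=cv2.resize(cs["pixels"][170:275,170:290,::-1],None,fx=2.5,fy=2.5,interpolation=cv2.INTER_CUBIC)
W=np.zeros((600,800,3),np.uint8); W[:300,:300]=s[:300,:300] if s.shape[1]>=300 else 0
A=cv2.resize(a,(500,475)); 
W[:262,:300]=s; W[0:475,300:800]=A; b2=cv2.resize(b,(300,150)); W[280:430,:300]=b2
cv2.imwrite("pics/crop1.png",W)
# objects above desk (height map)
m=((P[...,2]>0.006)&(P[...,2]<0.3)&(c["depth"]>0)).astype(np.uint8)
n,l,st,ce=cv2.connectedComponentsWithStats(m)
for i in range(1,n):
    if st[i,4]>40:
        Q=P[l==i]; r=cv2.minAreaRect((Q[:,:2]*1000).astype(np.float32)); print(st[i],np.round(r[0],0),np.round(r[1],0),round(r[2],1),"z",np.round(np.percentile(Q[:,2],[5,50,95])*1000))
g=P[300:330:10,200:260:30]; print(np.round(g.reshape(-1,3),3))
for u,v in[(265,280),(307,281),(241,264),(356,280),(183,213),(428,178),(440,262),(465,267),(405,255)]: print(u,v,np.round(P[v,u],3))
E
```

```text
Traceback (most recent call last):
ValueError: could not broadcast input array from shape (262,300,3) into shape (300,300,3)
```

```bash
python3 - <<'E'
from h import *
import pickle
c,o=pickle.load(open("top.pkl","rb")); P=cloud(c); im=c["pixels"]
f=lambda a,w,h,g:cv2.convertScaleAbs(cv2.resize(a[...,::-1],(w,h),interpolation=cv2.INTER_CUBIC),alpha=g)
cs=pickle.load(open("scene.pkl","rb"))[0]
W=np.zeros((600,800,3),np.uint8)
W[:262,:300]=f(cs["pixels"][170:275,170:290],300,262,1); W[:475,300:]=f(im[120:215,270:370],500,475,1.6); W[280:430,:300]=f(im[235:290,385:495],300,150,1.6)
cv2.imwrite("pics/crop1.png",W)
m=((P[...,2]>0.006)&(P[...,2]<0.3)&(c["depth"]>0)).astype(np.uint8)
n,l,st,ce=cv2.connectedComponentsWithStats(m)
for i in range(1,n):
    if st[i,4]>40:
        Q=P[l==i]; r=cv2.minAreaRect((Q[:,:2]*1000).astype(np.float32)); print(st[i],np.round(r[0],0),np.round(r[1],0),round(r[2],1),"z",np.round(np.percentile(Q[:,2],[5,50,95])*1000))
print(np.round(P[300:330:10,200:260:30,2],4))
for u,v in[(265,280),(307,281),(241,264),(356,280),(183,213),(428,178),(440,262),(465,267),(405,255)]: print(u,v,np.round(P[v,u],3))
E
```

```text
[ 252   59   83   58 4460] [900.   9.] [201.  84.] 90.0 z [ 31. 159. 163.]
[ 407   64  103   80 7414] [ 857. -396.] [200. 164.] 89.8 z [ 36. 121. 129.]
[  75   80  108   58 5870] [871. 421.] [242. 124.] 90.0 z [ 25.  91. 100.]
[ 279  132   86   78 5205] [707. -55.] [171. 174.] 8.1 z [ 52. 164. 167.]
[154 149  39  34 846] [725. 295.] [57. 80.] 75.8 z [ 25. 114. 172.]
[ 406  155   47   42 1229] [ 693. -331.] [107.  82.] 11.8 z [ 7. 53. 91.]
[ 519  164   41   77 2940] [ 621. -608.] [ 77. 189.] 89.8 z [16. 49. 53.]
[175 207  18  14 186] [600. 284.] [29. 34.] 64.4 z [12. 23. 70.]
[   0  208   83   78 5959] [522. 631.] [188. 170.] 3.0 z [ 20. 131. 134.]
[ 106  230   81   69 3870] [476. 381.] [145. 173.] 12.0 z [17. 30. 41.]
[ 394  240   93   47 2274] [ 473. -350.] [209.  70.] 75.3 z [ 7. 12. 58.]
[224 247  36  36 466] [470. 138.] [88. 88.] 0.3 z [16. 25. 28.]
[339 261  34  40 821] [ 429. -151.] [85. 60.] 20.5 z [14. 19. 22.]
[ 522  266   38   78 2396] [ 377. -582.] [ 66. 180.] 85.1 z [14. 81. 85.]
[259 276  50   9 289] [430.  31.] [125.  16.] 86.0 z [10. 14. 17.]
[ 413  311  108  109 4960] [ 220. -414.] [262. 219.] 8.7 z [ 6.  7. 10.]
[  90  339   97   81 5613] [180. 392.] [221. 195.] 83.6 z [ 6.  8. 11.]
[273 412  47   8 276] [104.   3.] [ 18. 112.] 0.1 z [ 8. 13. 16.]
[[ 0.0008 -0.0025]
 [-0.0005  0.002 ]
 [ 0.0007 -0.0008]]
265 280 [0.43  0.078 0.015]
307 281 [ 0.427 -0.029  0.012]
241 264 [0.47  0.141 0.003]
356 280 [ 0.43  -0.151  0.02 ]
183 213 [0.598 0.277 0.065]
428 178 [ 0.69  -0.347  0.003]
440 262 [ 0.474 -0.352  0.043]
465 267 [ 0.462 -0.407  0.05 ]
405 255 [ 0.491 -0.27   0.038]
```

View pics/crop1.png

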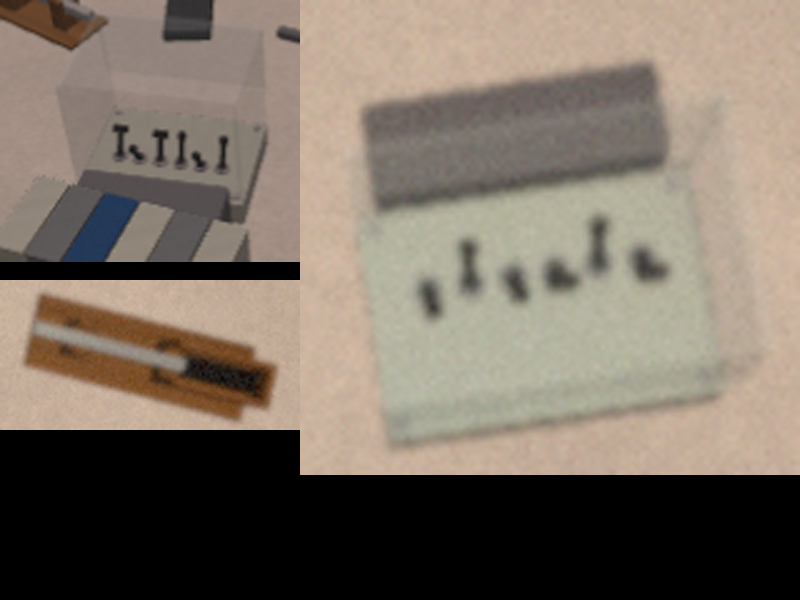

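Depth is good, and top and scene agree on the row. The crossbars are at console y -55 (rightmost in the top view) and -11 (third from right), both leaning near. The other four toggles are balls. Next I'll move the wrist camera over the console.

Request:
{"op": "servo_tool", "data": {
  "motion": [
    [[-21.3, -9.8, -3, 42, -1], [-21.3, -9.8, -3, 42, -1], [-21.3, -9.8, -3, 42, -1], [-21.3, -9.8, -3, 42, -1], [-21.3, -9.8, -3, 42, -1]]
  ]
}}

```text
time_s: 0.65
eef_pos: [0.3322, 0.4027, 0.2866]
eef_rot: [0.0, 0.482, 0.876, 0.0]
wrist_force: [0.1, 1.3, -0.4]
opening: 0.997
grasp_force: 0.0
```

Request:
{"op": "servo_tool", "data": {
  "motion": [
    [[-21.6, 3.9, 0, 42, -1], [-21.6, 3.9, 0, 42, -1], [-21.6, 3.9, 0, 42, -1], [-21.6, 3.9, 0, 42, -1], [-21.6, 3.9, 0, 42, -1]]
  ]
}}

```text
time_s: 1.15
eef_pos: [0.4827, 0.2409, 0.286]
eef_rot: [0.001, 0.764, 0.645, -0.0]
wrist_force: [0.4, 0.0, -0.4]
opening: 1.005
grasp_force: 0.0
```

Request:
{"op": "servo_tool", "data": {
  "motion": [
    [[-18.5, 11.1, 0, 42, -1], [-18.5, 11.1, 0, 42, -1], [-18.5, 11.1, 0, 42, -1], [-18.5, 11.1, 0, 42, -1], [-18.5, 11.1, 0, 42, -1]]
  ]
}}

```text
time_s: 1.65
eef_pos: [0.5615, 0.0395, 0.286]
eef_rot: [0.001, 0.945, 0.328, -0.0]
wrist_force: [-0.0, 0.0, 0.2]
opening: 0.997
grasp_force: 0.0
```

Request:
{"op": "servo_tool", "data": {
  "motion": [
    [[-2.8, 9.9, 0, 32, -1], [-2.8, 9.9, 0, 32, -1], [-2.8, 9.9, 0, 32, -1], [-2.8, 9.9, 0, 32, -1], [-2.8, 9.9, 0, 32, -1]]
  ]
}}

```text
time_s: 2.15
eef_pos: [0.6005, -0.0513, 0.2856]
eef_rot: [-0.0, 0.998, 0.059, -0.001]
wrist_force: [-0.2, -0.1, -0.2]
opening: 0.998
grasp_force: 0.0
```

```bash
cat >> h.py <<'E'
def yaw(o): R=rot(o["eef_rot"]); return np.degrees(np.arctan2(R[1,0],R[0,0]))
def go(xyz,yw,o=None):
    """print dx,dy,dz cm, twist deg to reach TCP xyz with tool-x yaw yw"""
    o=o or ctrl.get_obs(); R=rot(o["eef_rot"]); d=R.T@(np.array(xyz)-o["eef_pos"])*100
    t=-(yw-yaw(o)); t=(t+180)%360-180
    print("at",np.round(o["eef_pos"],4),"yaw",round(yaw(o),2),"go",np.round(d,2),round(t,1),"dist",round(np.linalg.norm(d),1))
E
python3 - <<'E'
from h import *
import pickle
o=ctrl.get_obs();c=ctrl.camera("wrist");pickle.dump((c,o),open("w1.pkl","wb"));save("w1",c)
print(o["eef_pos"],yaw(o),o["q"],o["time_s"]); print(towld(c,np.zeros((1,3)),o))
E
```

```text
[ 0.60046064 -0.0513361   0.28564721] 6.715576996573812 [-2.82035050e-01  2.19587313e-01  1.50142039e+00  2.35822596e-05
  1.42173805e+00  1.17154908e+00] 2.15
[[ 0.67486212 -0.04320494  0.402343  ]]
```

View pics/w1.png

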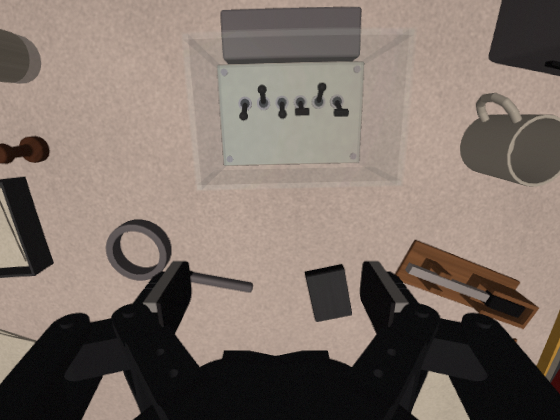

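The wrist view confirms the order left to right: ball (244,112), ball (262,92), ball (282,110), bar (301,108), ball (321,90), bar (340,110). The deck corners are about (219,62), (363,62), (360,166) and (222,166). The stick shaft runs from (410,269) to (488,296).

```bash
python3 - <<'E'
from h import *
import pickle
c,o=pickle.load(open("w1.pkl","rb")); im=c["pixels"]
hsv=cv2.cvtColor(im,cv2.COLOR_RGB2HSV)
print("deck",hsv[140,290],hsv[90,230],"desk",hsv[230,260],hsv[120,205],"shaft",hsv[278,435],hsv[285,460],"wood",hsv[262,440],"hand",hsv[303,505])
# deck mask
m=((hsv[...,0]>35)&(hsv[...,0]<110)&(hsv[...,2]>80)).astype(np.uint8); z=np.zeros_like(m); z[50:180,205:380]=m[50:180,205:380]
z=cv2.morphologyEx(z,cv2.MORPH_CLOSE,np.ones((15,15)))
n,l,st,_=cv2.connectedComponentsWithStats(z); i=1+st[1:,4].argmax(); print(st[i])
k=max(cv2.findContours((l==i).astype(np.uint8),0,2)[0],key=cv2.contourArea)
W=cast(c,k.reshape(-1,2),.03,o)[:,:2]*1000
r=cv2.minAreaRect(W.astype(np.float32)); print("deck rect",r,np.round(cv2.boxPoints(r),1).tolist())
F=cast(c,[(244,104),(262,103),(282,103),(301,102),(320,102),(337,101)],.03,o)[:,:2]*1000
y=np.array([55,33,11,-11,-33,-55]); A=np.polyfit(y,F,1); print("feet",np.round(F,1).tolist(),"origin",A[1],"ydir",A[0],"len",np.linalg.norm(A[0]),"yaw",np.degrees(np.arctan2(-A[0][0],A[0][1])))
# shaft
m=((hsv[...,1]<60)&(hsv[...,2]>70)).astype(np.uint8); z=np.zeros_like(m); z[255:310,400:500]=m[255:310,400:500]
n,l,st,_=cv2.connectedComponentsWithStats(z)
for i in range(1,n):
    if st[i,4]>60:
        vu=np.argwhere(l==i); W=cast(c,vu[:,::-1],.042,o)[:,:2]*1000; print("shaft",st[i],cv2.minAreaRect(W.astype(np.float32)))
# top cam: stick by depth
c,o=pickle.load(open("top.pkl","rb")); P=cloud(c); h=cv2.cvtColor(c["pixels"],cv2.COLOR_RGB2HSV); print(h[257,415],h[268,465],h[250,415])
z=np.zeros(h.shape[:2],np.uint8); z[235:290,385:495]=(h[235:290,385:495,1]<75)&(P[235:290,385:495,2]>.03)
n,l,st,_=cv2.connectedComponentsWithStats(z)
for i in range(1,n):
    if st[i,4]>30:
        vu=np.argwhere(l==i); W=cast(c,vu[:,::-1],.042)[:,:2]*1000; print("top",st[i],cv2.minAreaRect(W.astype(np.float32)))
Q=P[240:290,390:490].reshape(-1,3);Q=Q[(Q[:,2]>.005)&(Q[:,2]<.012)]; print("base",cv2.minAreaRect((Q[:,:2]*1000).astype(np.float32)))
E
```

```text
deck [ 22  23 167] [ 30  17 166] desk [ 12  48 176] [ 12  36 163] shaft [  9  29 141] [ 13  30 137] wood [ 13 154 106] hand [60 16 16]
[221 107  15  57 217]
deck rect ((648.15380859375, 12.445022583007812), (67.86427307128906, 14.361185073852539), 7.735764980316162) [[613.5999755859375, 15.0], [615.5, 0.800000011920929], [682.7000122070312, 9.899999618530273], [680.7999877929688, 24.100000381469727]]
feet [[687.4, -3.6], [691.0, -25.0], [693.8, -48.9], [697.6, -71.4], [700.4, -94.1], [704.0, -114.3]] origin [695.73076452 -59.57605551] ydir [-0.14924138  1.01711868] len 1.0280094331220977 yaw 8.34741945490875
shaft [456 255  44  18 408] ((527.96630859375, -351.4864501953125), (75.67921447753906, 23.063398361206055), 74.90045166015625)
shaft [405 263  85  39 747] ((482.49285888671875, -314.75439453125), (142.22142028808594, 14.918516159057617), 74.83512115478516)
shaft [403 283  72  27 681] ((449.68865966796875, -305.68536376953125), (124.7005844116211, 22.36760902404785), 75.0493392944336)
[21 27 95] [ 0 32 16] [ 12 154  73]
top [396 250  60  20 312] ((481.0967712402344, -317.7186279296875), (146.10675048828125, 13.541335105895996), 74.92123413085938)
top [459 266  16   9  47] ((455.7238464355469, -414.4182434082031), (37.47034454345703, 12.949844360351562), 75.53938293457031)
base ((468.66351318359375, -365.79296875), (239.89248657226562, 114.98628234863281), 88.0997085571289)
```

Request:
{"op": "servo_tool", "data": {
  "motion": [
    [[-7.6, 13.2, 5, -42, -1], [-7.6, 13.2, 5, -42, -1], [-7.6, 13.2, 5, -42, -1], [-7.6, 13.2, 5, -42, -1], [-7.6, 13.2, 5, -42, -1]]
  ]
}}

```text
time_s: 2.7
eef_pos: [0.5391, -0.1926, 0.2349]
eef_rot: [-0.001, 0.911, 0.413, -0.001]
wrist_force: [0.1, 0.7, -0.5]
opening: 0.999
grasp_force: 0.0
```

Request:
{"op": "servo_tool", "data": {
  "motion": [
    [[-14.9, 4.7, 6, -26.2, -1], [-14.9, 4.7, 6, -26.2, -1], [-14.9, 4.7, 6, -26.2, -1], [-14.9, 4.7, 6, -26.2, -1], [-14.9, 4.7, 6, -26.2, -1]]
  ]
}}

```text
time_s: 3.2
eef_pos: [0.4751, -0.3351, 0.1746]
eef_rot: [-0.001, 0.795, 0.606, -0.0]
wrist_force: [0.5, 0.9, 0.7]
opening: 1.003
grasp_force: 0.0
```

```bash
python3 - <<'E'
from h import *
import pickle
o=ctrl.get_obs();c=ctrl.camera("wrist");pickle.dump((c,o),open("w2.pkl","wb"));save("w2",c)
go((.477,-.334,.044),74.9,o); print(o["q"],o["time_s"])
# deck fit on w1
c,o=pickle.load(open("w1.pkl","rb")); im=c["pixels"]
h=cv2.cvtColor(cv2.GaussianBlur(im,(5,5),0),cv2.COLOR_RGB2HSV)
z=np.zeros(h.shape[:2],np.uint8); z[55:190,190:400]=((h[...,1]<30)&(h[...,2]>130))[55:190,190:400]
z=cv2.morphologyEx(z,cv2.MORPH_CLOSE,np.ones((25,25)));z=cv2.morphologyEx(z,cv2.MORPH_OPEN,np.ones((9,9)))
k=max(cv2.findContours(z,0,2)[0],key=cv2.contourArea); print(cv2.boundingRect(k))
W=cast(c,k.reshape(-1,2),.03,o)[:,:2]*1000
print("deck rect",cv2.minAreaRect(W.astype(np.float32)))
S=cast(c,[(224,72),(357,70),(354,156),(229,159)],.03,o)[:,:2]*1000; print("screws",S.round(1).tolist())
E
```

```text
at [ 0.4751 -0.3351  0.1746] yaw 74.62 go [ 0.15  0.18 13.06] -0.3 dist 13.1
[-8.17946080e-01  2.80836000e-01  1.66025483e+00 -7.79423365e-04
  1.20296735e+00 -5.49179317e-01] 3.2
(217, 62, 146, 103)
deck rect ((681.1107788085938, -60.27729797363281), (117.34404754638672, 171.74285888671875), 7.995839595794678)
screws [[720.7, 23.0], [741.4, -131.9], [641.6, -147.1], [619.4, 9.5]]
```

View pics/w2.png

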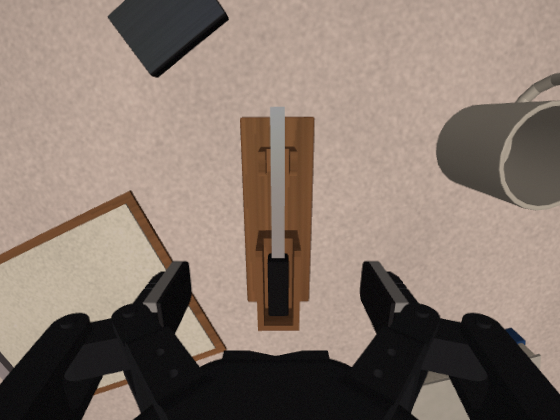

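The stick is aligned with the image: tip at (278,107), the shaft meets the handle at about (278,257), and the fork is at rows 148–172. I'll check the residual offset.

```bash
python3 - <<'E'
from h import *
import pickle
c,o=pickle.load(open("w2.pkl","rb")); h=cv2.cvtColor(c["pixels"],cv2.COLOR_RGB2HSV)
z=np.zeros(h.shape[:2],np.uint8); z[118:255,255:300]=((h[...,1]<60)&(h[...,2]>70))[118:255,255:300]
z=cv2.morphologyEx(z,cv2.MORPH_OPEN,np.ones((3,3)))
vu=np.argwhere(z); W=cast(c,vu[:,::-1],.042,o)[:,:2]*1000; r=cv2.minAreaRect(W.astype(np.float32)); print(r)
d,ctr=None,W.mean(0); u,s,vt=np.linalg.svd(W-ctr,full_matrices=False); d=vt[0]*np.sign(vt[0][1]); yw=np.degrees(np.arctan2(d[1],d[0])); print(ctr,yw)
tip=cast(c,[(278,107)],.042,o)[0,:2]*1000; print("tip",tip)
T=ctr+d*((tip-ctr)@d-87.5); print("rest origin",T)
go((T[0]/1000,T[1]/1000,.044),yw,o)
E
```

```text
((479.7829284667969, -321.0714111328125), (121.7149658203125, 11.703657150268555), 75.03925323486328)
[ 481.28531069 -315.96100988] 74.93165832923091
tip [ 498.67047943 -254.30560658]
rest origin [ 475.19031903 -338.5997809 ]
at [ 0.4751 -0.3351  0.1746] yaw 74.62 go [-0.34  0.13 13.06] -0.3 dist 13.1
```

Request:
{"op": "servo_tool", "data": {
  "motion": [
    [[-0.2, 0.1, 3, -0.3, -1], [-0.2, 0.1, 7, -0.3, -1], [-0.2, 0.1, 10, -0.3, -1], [-0.2, 0.1, 12, -0.3, -1], [-0.2, 0.1, 13, -0.3, -1]]
  ]
}}

```text
time_s: 3.75
eef_pos: [0.4776, -0.3333, 0.0447]
eef_rot: [-0.001, 0.793, 0.609, -0.0]
wrist_force: [0.2, 0.6, -0.3]
opening: 0.997
grasp_force: 0.0
```

Request:
{"op": "servo_tool", "data": {
  "motion": [
    [[0, 0, 0, 0, 1], [0, 0, 0, 0, 1], [0, 0, 0, 0, 1], [0, 0, 0, 0, 1], [0, 0, 0, 0, 1]]
  ]
}}

```text
time_s: 4.25
eef_pos: [0.4779, -0.3361, 0.0472]
eef_rot: [0.001, 0.794, 0.608, 0.0]
wrist_force: [-0.8, 1.4, 1.2]
opening: 0.145
grasp_force: 0.2
```

Request:
{"op": "servo_tool", "data": {
  "motion": [
    [[0, 0, 0, 0, 1], [0, 0, 0, 0, 1], [0, 0, -0.3, 0, 1], [0, 0, -0.6, 0, 1], [0, 0, -1, 0, 1]]
  ]
}}

```text
time_s: 4.75
eef_pos: [0.4772, -0.3353, 0.0561]
eef_rot: [-0.001, 0.794, 0.608, -0.0]
wrist_force: [-0.0, 0.0, -1.5]
opening: 0.124
grasp_force: 58.5
```

The grasp holds, but at this depth the fingertips would hit the desk before the stick lies flat. I'll regrasp 12 mm higher while it's still in the rest.

Request:
{"op": "servo_tool", "data": {
  "motion": [
    [[0, 0, 0.5, 0, 1], [0, 0, 1, 0, 1], [0, 0, 1, 0, 0.4], [0, 0, 1, 0, 0.4], [0, 0, 1, 0, 0.4]]
  ]
}}

```text
time_s: 5.25
eef_pos: [0.4773, -0.3354, 0.0458]
eef_rot: [-0.0, 0.794, 0.608, -0.0]
wrist_force: [-0.8, -0.4, 0.2]
opening: 0.298
grasp_force: 0.0
```

Request:
{"op": "servo_tool", "data": {
  "motion": [
    [[0, 0, -0.6, 0, 0.4], [0, 0, -1.2, 0, 0.4], [0, 0, -1.2, 0, 0.4], [0, 0, -1.2, 0, 1], [0, 0, -1.2, 0, 1]]
  ]
}}

```text
time_s: 5.75
eef_pos: [0.4778, -0.3359, 0.059]
eef_rot: [0.0, 0.794, 0.608, 0.0]
wrist_force: [-1.1, 0.9, 5.0]
opening: 0.116
grasp_force: 61.0
```

Request:
{"op": "servo_tool", "data": {
  "motion": [
    [[0, 0, 0, 0, 1], [0, 0, 0, 0, 1], [0, 0, 0, 0, 1], [0, 0, -0.5, 0, 1], [0, 0, -1, 0, 1]]
  ]
}}

```text
time_s: 6.25
eef_pos: [0.4771, -0.3352, 0.068]
eef_rot: [-0.001, 0.794, 0.608, -0.0]
wrist_force: [-0.1, -0.0, -0.4]
opening: 0.113
grasp_force: 60.2
```

Request:
{"op": "servo_tool", "data": {
  "motion": [
    [[0, 0, -1, 0, 1], [0, 0, -2.5, 0, 1], [0, 0, -4, 0, 1], [0, 0, -5, 0, 1], [0, 0, -5, 0, 1]]
  ]
}}

```text
time_s: 6.75
eef_pos: [0.4786, -0.3368, 0.121]
eef_rot: [0.002, 0.794, 0.608, 0.0]
wrist_force: [0.0, 0.4, -1.2]
opening: 0.116
grasp_force: 60.2
```

```bash
python3 - <<'E'
from h import *
import pickle
o=ctrl.get_obs();c=ctrl.camera("wrist");pickle.dump((c,o),open("w3.pkl","wb"))
c2=ctrl.camera("top"); pickle.dump((c2,o),open("t3.pkl","wb"))
s=ctrl.camera("scene")["pixels"][120:220,130:290]
W=np.zeros((600,800,3),np.uint8); W[:420,:560]=c["pixels"][...,::-1]; W[430:600,:272]=cv2.resize(s[...,::-1],(272,170)); cv2.imwrite("pics/w3.png",W)
go((.550,-.131,.112),98,o); print(o["q"],o["opening"],o["grasp_force"],o["wrist_force"],o["torque"])
E
```

```text
at [ 0.4786 -0.3368  0.121 ] yaw 74.9 go [21.73  1.53  0.85] -23.1 dist 21.8
[-8.15800523e-01  3.54494314e-01  1.68681506e+00 -1.55576507e-05
  1.09577959e+00 -5.52310211e-01] 0.11581143828749452 60.218632221221924 [ 0.02086454  0.37901887 -1.15535225] [ 0.04093537 -0.03160181 -0.00713926]
```

View pics/w3.png

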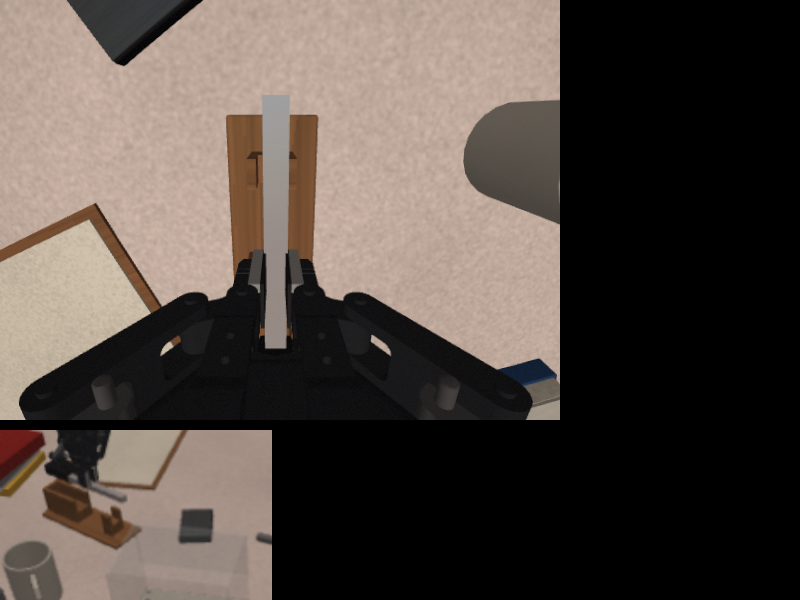

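The stick is clear of the rest and level, with its tip at (276,96). I'll carry it to the bare desk in front of the console.

Request:
{"op": "servo_tool", "data": {
  "motion": [
    [[21.7, 1.5, 0, -23, 1], [21.7, 1.5, 0, -23, 1], [21.7, 1.5, 0, -23, 1], [21.7, 1.5, 0, -23, 1], [21.7, 1.5, 0, -23, 1]]
  ]
}}

```text
time_s: 7.4
eef_pos: [0.5485, -0.1255, 0.1172]
eef_rot: [-0.001, 0.655, 0.755, 0.0]
wrist_force: [0.0, -1.0, -0.5]
opening: 0.119
grasp_force: 60.2
```

Request:
{"op": "servo_tool", "data": {
  "motion": [
    [[0, 0, 2, 0, 1], [0, 0, 5, 0, 1], [0, 0, 7, 0, 1], [0, 0, 8, 0, 1], [0, 0, 8.5, 0, 1]]
  ]
}}

```text
time_s: 7.9
eef_pos: [0.5475, -0.1296, 0.0317]
eef_rot: [-0.001, 0.657, 0.754, -0.0]
wrist_force: [0.1, -0.5, -0.6]
opening: 0.117
grasp_force: 60.2
```

```bash
python3 - <<'E'
from h import *
o=ctrl.get_obs(); go((.550,-.131,.030),98,o); print(o["wrist_force"],o["torque"])
E
```

```text
at [ 0.5475 -0.1296  0.0317] yaw 97.89 go [-0.17  0.22  0.17] -0.1 dist 0.3
[ 0.14836355 -0.46618409 -0.59413049] [0.04235962 0.00639705 0.00541827]
```

Request:
{"op": "servo_tool", "data": {
  "motion": [
    [[0, 0, 0.1, 0, 1], [0, 0, 0.2, 0, 1], [0, 0, 0.3, 0, 1], [0, 0, 0.3, 0, 1]]
  ]
}}

```text
time_s: 8.3
eef_pos: [0.549, -0.1303, 0.031]
eef_rot: [0.001, 0.657, 0.754, 0.0]
wrist_force: [-0.7, -1.0, -0.6]
opening: 0.113
grasp_force: 60.2
```

Request:
{"op": "servo_tool", "data": {
  "motion": [
    [[0, 0, 0, 0, 0.5], [0, 0, 0, 0, 0.4], [0, 0, 0, 0, 0.3], [0, 0, 0, 0, 0.3], [0, 0, 0, 0, 0.3]]
  ]
}}

```text
time_s: 8.8
eef_pos: [0.5485, -0.13, 0.0303]
eef_rot: [0.0, 0.657, 0.754, -0.0]
wrist_force: [0.2, 0.1, 0.4]
opening: 0.352
grasp_force: 0.0
```

Request:
{"op": "servo_tool", "data": {
  "motion": [
    [[0, 0, -1, 0, 0.3], [0, 0, -4, 0, 0.3], [0, 0, -8, 0, 0.3], [0, 0, -10, 0, 0.3], [0, 0, -10, 0, 0.3]]
  ]
}}

```text
time_s: 9.3
eef_pos: [0.5511, -0.1311, 0.1349]
eef_rot: [0.004, 0.657, 0.754, 0.001]
wrist_force: [-0.0, 0.4, 0.3]
opening: 0.351
grasp_force: 0.0
```

Request:
{"op": "servo_tool", "data": {
  "motion": [
    [[-8, 0, 0, 0, 0.1], [-8, 0, 0, 0, 0.1], [-8, 0, 0, 0, 0.1], [-8, 0, 0, 0, 0.1]]
  ]
}}

```text
time_s: 9.7
eef_pos: [0.5588, -0.2094, 0.1293]
eef_rot: [-0.001, 0.657, 0.754, -0.0]
wrist_force: [1.1, 0.3, -0.4]
opening: 0.448
grasp_force: 0.0
```

```bash
python3 - <<'E'
from h import *
import pickle
o=ctrl.get_obs();c=ctrl.camera("wrist");pickle.dump((c,o),open("w4.pkl","wb"));save("w4",c)
go((.550,-.21,.030),98,o); print(o["opening"],o["q"],o["time_s"])
E
```

```text
at [ 0.5588 -0.2094  0.1293] yaw 97.81 go [ 0.04 -0.87  9.93] -0.2 dist 10.0
0.4475445723928507 [-5.57349961e-01  3.69129262e-01  1.64717200e+00  3.06133893e-04
  1.12724018e+00 -6.93820179e-01] 9.7
```

View pics/w4.png

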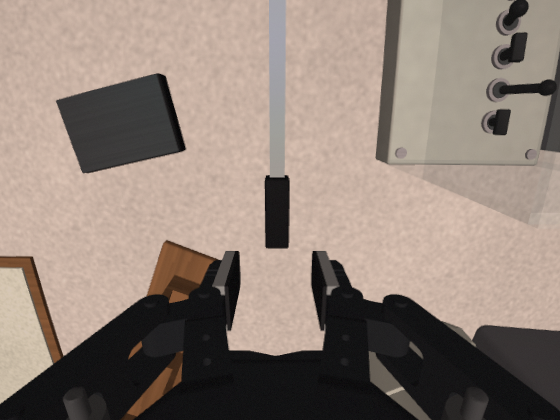

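The stick lies flat. The handle spans (265–289, 177–247), the shaft goes up from there, and the console's feet are at (492,122), (497,90), (502,57) and (507,22).

```bash
python3 - <<'E'
from h import *
import pickle
c,o=pickle.load(open("w4.pkl","rb"))
H=cast(c,[(265,178),(289,178),(289,242),(265,242)],.02,o)[:,:2]*1000; print(H.round(1).tolist(),H.mean(0))
S=cast(c,[(277.5,175),(277.5,20)],.012,o)[:,:2]*1000; d=S[1]-S[0]; print("yaw",np.degrees(np.arctan2(d[1],d[0])))
F=cast(c,[(492,122),(497,90),(502,57),(507,22)],.03,o)[:,:2]*1000
A=np.polyfit([-55,-33,-11,11],F,1); print(F.round(1).tolist(),A[1],np.linalg.norm(A[0]),np.degrees(np.arctan2(-A[0][0],A[0][1])))
E=cast(c,[(401,20),(388,160),(395,90)],.03,o)[:,:2]*1000; print("front edge",E.round(1).tolist())
E
```

```text
[[545.6, -180.0], [564.1, -177.5], [572.2, -231.1], [552.3, -233.8]] [ 558.55123976 -205.60952702]
yaw 97.85938057066554
[[704.3, -113.8], [700.9, -91.9], [697.7, -70.2], [694.6, -48.0]] [696.15021529 -59.10169158] 1.005895197956859 8.389843894278846
front edge [[621.3, -60.1], [634.0, -152.2], [627.4, -103.9]]
```

Request:
{"op": "servo_tool", "data": {
  "motion": [
    [[0.1, 0, 3, 0, 0.1], [0.1, 0, 6, 0, 0.1], [0.1, 0, 8.5, 0, 0.1], [0.1, 0, 9.5, 0, 0.1], [0.1, 0, 10, 0, 0.1]]
  ]
}}

```text
time_s: 10.25
eef_pos: [0.5586, -0.2068, 0.0291]
eef_rot: [-0.001, 0.656, 0.754, -0.0]
wrist_force: [-0.2, 0.7, 0.0]
opening: 0.45
grasp_force: 0.0
```

Request:
{"op": "servo_tool", "data": {
  "motion": [
    [[0, 0, 0, 0, 0.1], [0, 0, 0, 0, 1], [0, 0, 0, 0, 1], [0, 0, 0, 0, 1], [0, 0, 0, 0, 1]]
  ]
}}

```text
time_s: 10.75
eef_pos: [0.5605, -0.2088, 0.0319]
eef_rot: [0.001, 0.657, 0.754, 0.0]
wrist_force: [-0.2, 1.9, 6.5]
opening: 0.213
grasp_force: 60.9
```

Request:
{"op": "servo_tool", "data": {
  "motion": [
    [[0, 0, 0, 0, 1], [0, 0, -0.5, 0, 1], [0, 0, -2, 0, 1], [0, 0, -4, 0, 1], [0, 0, -5, 0, 1]]
  ]
}}

```text
time_s: 11.25
eef_pos: [0.5603, -0.2089, 0.0828]
eef_rot: [0.001, 0.657, 0.754, 0.0]
wrist_force: [0.6, -0.6, -0.4]
opening: 0.216
grasp_force: 60.1
```

```bash
python3 - <<'E'
from h import *
o=ctrl.get_obs(); go((.431,-.108,.077),8.2,o); print(o["wrist_force"],o["torque"],o["opening"])
E
```

```text
at [ 0.5603 -0.2089  0.0828] yaw 97.9 go [ 11.77 -11.42   0.53] 89.7 dist 16.4
[ 0.61755813 -0.57780168 -0.38537474] [-0.00187426 -0.01335934  0.01809162] 0.21632385136059892
```

Request:
{"op": "servo_tool", "data": {
  "motion": [
    [[3, -5, 0, 0, 1], [6, -9, 0, 8, 1], [11.8, -11.4, 0, 16, 1], [11.8, -11.4, 0, 24, 1], [11.8, -11.4, 0, 32, 1]]
  ]
}}

```text
time_s: 11.75
eef_pos: [0.4277, -0.1044, 0.0801]
eef_rot: [-0.001, 0.84, 0.542, -0.001]
wrist_force: [0.7, -1.5, -1.3]
opening: 0.213
grasp_force: 60.1
```

Request:
{"op": "servo_tool", "data": {
  "motion": [
    [[0, 0, 0, 8, 1], [0, 0, 0, 16, 1], [0, 0, 0, 24, 1], [0, 0, 0, 32, 1], [0, 0, 0, 40, 1]]
  ]
}}

```text
time_s: 12.25
eef_pos: [0.4304, -0.1072, 0.0809]
eef_rot: [0.0, 0.975, 0.221, 0.0]
wrist_force: [-0.2, -0.6, -1.6]
opening: 0.214
grasp_force: 60.1
```

Request:
{"op": "servo_tool", "data": {
  "motion": [
    [[0, 0, 0, 8, 1], [0, 0, 0, 16, 1], [0, 0, 0, 17.7, 1], [0, 0, 0, 17.7, 1], [0, 0, 0, 17.7, 1]]
  ]
}}

```text
time_s: 12.75
eef_pos: [0.4303, -0.1071, 0.0805]
eef_rot: [0.0, 0.997, 0.073, 0.0]
wrist_force: [0.9, 0.8, -1.0]
opening: 0.217
grasp_force: 60.1
```

```bash
python3 - <<'E'
from h import *
import pickle
o=ctrl.get_obs();c=ctrl.camera("wrist");pickle.dump((c,o),open("w5.pkl","wb"));save("w5",c)
go((.431,-.108,.077),8.2,o); print(o["q"],o["time_s"])
t=ctrl.camera("top"); pickle.dump((t,o),open("t5.pkl","wb"))
E
```

```text
at [ 0.4303 -0.1071  0.0805] yaw 8.35 go [0.06 0.1  0.35] 0.1 dist 0.4
[-5.12851412e-01  1.43321151e-01  2.05891516e+00  1.62469334e-05
  9.39088066e-01  9.12233863e-01] 12.75
```

View pics/w5.png

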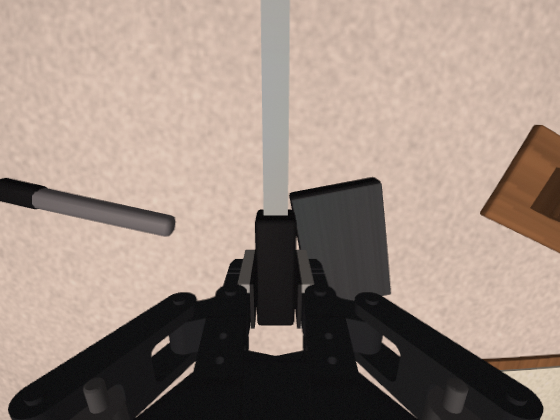

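The stick is held straight ahead by the handle, with the shaft from (276,212) to (275,0) and 10 mm+ of clearance over the ink pad.

```bash
python3 - <<'E'
from h import *
import pickle
c,o=pickle.load(open("w5.pkl","rb")); h=cv2.cvtColor(c["pixels"],cv2.COLOR_RGB2HSV)
z=np.zeros(h.shape[:2],np.uint8); z[5:205,245:305]=((h[...,2]>60)&(h[...,0]>25)&(h[...,1]<60))[5:205,245:305]; print(h[100,275],h[100,230],z.sum())
z=cv2.morphologyEx(z,cv2.MORPH_OPEN,np.ones((5,5)))
C=np.array([(np.flatnonzero(z[v]).mean(),v) for v in range(8,203) if z[v].any()]); w=np.array([z[v].sum() for v in (20,100,190)]); print("widths",w)
W=cast(c,C,.063,o); d=np.polyfit(W[:,0],W[:,1],1); R=rot(o["eef_rot"]); Wt=(W-o["eef_pos"])@R*1000; p=np.polyfit(Wt[:,0],Wt[:,1],1); print("shaft yaw",np.degrees(np.arctan(d[0])),"tool-frame lateral at x=0,165:",np.polyval(p,[0,165]))
t,_=pickle.load(open("t5.pkl","rb")); P=cloud(t)
m=(P[...,2]>.04)&(P[...,2]<.085)&(P[...,0]>.47)&(P[...,0]<.615)&(abs(P[...,1]+.09)<.06)
Q=P[m]; print(m.sum(),"tip x max",np.sort(Q[:,0])[-6:],"z near tip",np.median(Q[Q[:,0]>.56][:,2]),"z near handle",np.median(Q[(Q[:,0]>.49)&(Q[:,0]<.53)][:,2]))
q=np.polyfit(Q[:,0],Q[:,1],1); print("top yaw",np.degrees(np.arctan(q[0])),"y at .59",np.polyval(q,.59),"wrist y at .59",np.polyval(d,.59))
# console-line targets
a=np.radians(8.2); Rc=np.array([[np.cos(a),-np.sin(a)],[np.sin(a),np.cos(a)]])
for p_ in [(-85,-11),(7,-11),(-85,-55),(7,-55)]: print(p_,"tip world",(Rc@p_+[696,-59]).round(1))
E
```

```text
[ 30   5 166] [ 12  46 216] 1839
widths [0 0 0]
shaft yaw 10.204789720328945 tool-frame lateral at x=0,165: [ 4.48703692 -2.95826132]
251 tip x max [0.59041    0.59235558 0.5924622  0.59259509 0.59263235 0.59263892] z near tip 0.06114987180689736 z near handle 0.061281258080881695
top yaw 7.968849312259725 y at .59 -0.08084546083038877 wrist y at .59 -0.08178300293282757
(-85, -11) tip world [613.4 -82. ]
(7, -11) tip world [704.5 -68.9]
(-85, -55) tip world [ 619.7 -125.6]
(7, -55) tip world [ 710.8 -112.4]
```

```bash
python3 - <<'E'
from h import *
import pickle
c,o=pickle.load(open("w5.pkl","rb")); h=cv2.cvtColor(cv2.GaussianBlur(c["pixels"],(5,5),0),cv2.COLOR_RGB2HSV)
z=np.zeros(h.shape[:2],np.uint8); z[5:205,245:305]=(h[...,1]<28)[5:205,245:305]
z=cv2.morphologyEx(z,cv2.MORPH_OPEN,np.ones((5,5)))
C=np.array([(np.flatnonzero(z[v]).mean(),v) for v in range(8,203)]); print("widths",[int(z[v].sum()) for v in (20,100,190)])
W=cast(c,C,.061,o); d=np.polyfit(W[:,0],W[:,1],1); Wt=(W-o["eef_pos"])@rot(o["eef_rot"])*1000; p=np.polyfit(Wt[:,0],Wt[:,1],1)
print("yaw",np.degrees(np.arctan(d[0])),"y at .59",np.polyval(d,.59),"lateral",np.polyval(p,[0,165]))
E
```

```text
widths [28, 27, 24]
yaw 9.096726702996586 y at .59 -0.08310670643113463 lateral [ 1.56123272 -0.61800781]
```

Request:
{"op": "servo_tool", "data": {
  "motion": [
    [[0, 0.2, 0, 0, 1], [2, 0.2, 0, 0, 1], [4.5, 0.2, 0, 0, 1], [6.5, 0.2, 0, 0, 1], [6.5, 0.2, 0, 0, 1]]
  ]
}}

```text
time_s: 13.35
eef_pos: [0.4972, -0.1001, 0.0807]
eef_rot: [0.001, 0.997, 0.072, 0.001]
wrist_force: [0.1, -0.4, -1.4]
opening: 0.215
grasp_force: 60.0
```

```bash
python3 - <<'E'
from h import *
import pickle
o=ctrl.get_obs();c=ctrl.camera("wrist");pickle.dump((c,o),open("w6.pkl","wb"));save("w6",c)
a=np.radians(8.2); Rc=np.array([[np.cos(a),-np.sin(a)],[np.sin(a),np.cos(a)]])
R=rot(o["eef_rot"]); tip=np.array(o["eef_pos"])+R@[.165,-.0006,0]; print("tip console",Rc.T@(tip[:2]*1000-[696,-59]),yaw(o),o["eef_pos"][2],o["wrist_force"])
E
```

```text
tip console [-37.64230501 -11.50934984] 8.285177107051267 0.08074517175059014 [ 0.08629691 -0.37405686 -1.41837518]
```

View pics/w6.png

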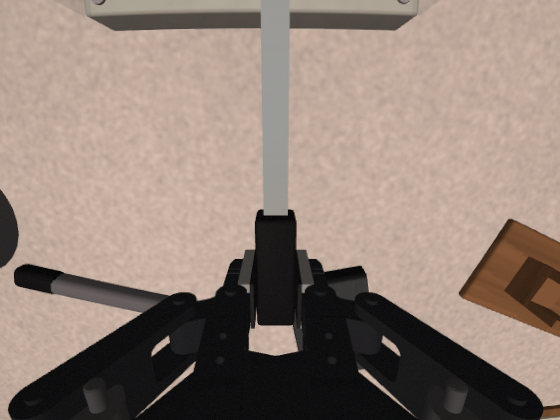

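The stick has entered through the slot over the deck's front edge (corners about (87,13) and (417,13)), and the gripper is clear. I'll check the lateral position against those corners.

```bash
python3 - <<'E'
from h import *
import pickle
c,o=pickle.load(open("w6.pkl","rb")); print(c["cx"])
W=cast(c,[(87,13),(417,13)],.03,o); Wt=(W-o["eef_pos"])@rot(o["eef_rot"])*1000; print("edge in tool",Wt.round(1),"mid",Wt.mean(0))
h=cv2.cvtColor(cv2.GaussianBlur(c["pixels"],(5,5),0),cv2.COLOR_RGB2HSV)
z=np.zeros(h.shape[:2],np.uint8); z[40:205,245:305]=(h[...,1]<28)[40:205,245:305]
C=np.array([(np.flatnonzero(z[v]).mean(),v) for v in range(45,203)])
S=cast(c,C,.061,o); St=(S-o["eef_pos"])@rot(o["eef_rot"])*1000; p=np.polyfit(St[:,0],St[:,1],1); print("shaft lateral at 0,100,165",np.polyval(p,[0,100,165]))
E
```

```text
275.3049974474623
edge in tool [[129.3 -96.8  50.9]
 [128.1  73.3  51.1]] mid [128.67998331 -11.78271773  51.00993952]
shaft lateral at 0,100,165 [0.4110255  0.32023511 0.26122136]
```

Both checks put the tip at about (-38, -12), in line with the bar at -11. Now I'll push.

Request:
{"op": "servo_tool", "data": {
  "motion": [
    [[0.8, -0.1, 0, 0, 1], [1.6, -0.1, 0, 0, 1], [2.4, -0.1, 0, 0, 1], [3.2, -0.1, 0, 0, 1], [4, -0.1, 0, 0, 1]]
  ]
}}

```text
time_s: 13.9
eef_pos: [0.5347, -0.093, 0.0803]
eef_rot: [-0.0, 0.997, 0.071, -0.0]
wrist_force: [-3.1, -1.0, 0.3]
opening: 0.213
grasp_force: 60.2
```

Request:
{"op": "servo_tool", "data": {
  "motion": [
    [[0.2, 0, 0, 0, 1], [0.3, 0, 0, 0, 1], [0.4, 0, 0, 0, 1], [0.5, 0, 0, 0, 1], [0.5, 0, 0, 0, 1]]
  ]
}}

```text
time_s: 14.4
eef_pos: [0.5392, -0.0924, 0.0803]
eef_rot: [-0.0, 0.997, 0.071, -0.0]
wrist_force: [-1.7, -0.5, 0.2]
opening: 0.215
grasp_force: 60.2
```

```bash
cat > tip.py <<'E'
from h import *
import pickle
o=ctrl.get_obs()
a=np.radians(8.2); Rc=np.array([[np.cos(a),-np.sin(a)],[np.sin(a),np.cos(a)]])
tip=np.array(o["eef_pos"])+rot(o["eef_rot"])@[.165,.0003,0]; print("tip console",Rc.T@(tip[:2]*1000-[696,-59]),yaw(o),o["eef_pos"],o["wrist_force"],o["torque"],o["time_s"])
t=ctrl.camera("top"); s=ctrl.camera("scene"); pickle.dump((t,s,o),open("last.pkl","wb"))
W=np.zeros((480,800,3),np.uint8)
W[:,:400]=cv2.convertScaleAbs(cv2.resize(s["pixels"][190:262,195:255,::-1],(400,480),interpolation=cv2.INTER_CUBIC),alpha=1.2)
W[:,400:]=cv2.convertScaleAbs(cv2.resize(t["pixels"][135:219,280:350,::-1],(400,480),interpolation=cv2.INTER_CUBIC),alpha=1.7)
import sys; cv2.imwrite("pics/%s.png"%sys.argv[1],W)
E
python3 tip.py p1
```

```text
tip console [  5.02863805 -10.99426366] 8.19613074703317 [ 0.53918789 -0.09239044  0.08026824] [-1.74139396 -0.4565023   0.21027262] [-0.01226582  0.10065333  0.02852202] 14.4
```

View pics/p1.png

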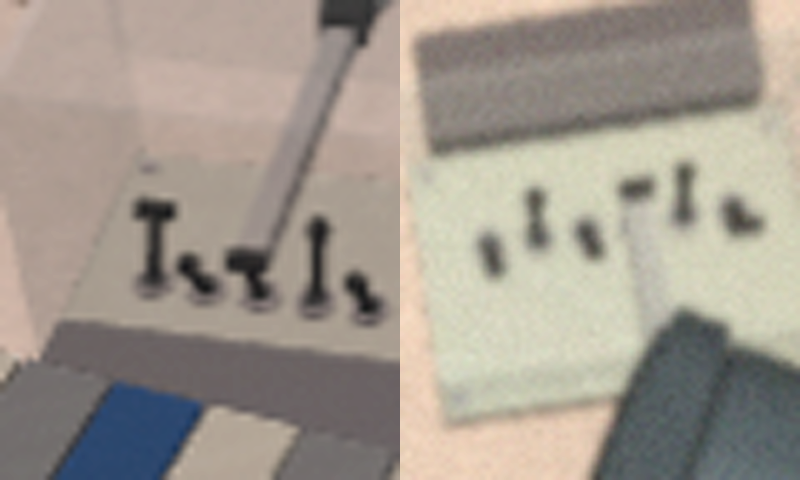

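The bar at -11 is leaning well to the far side (scene (248,262), top (636,187)) and its neighbours are unmoved. I'll press on until the stop is felt.

Request:
{"op": "servo_tool", "data": {
  "motion": [
    [[0.1, 0, 0, 0, 1], [0.2, 0, 0, 0, 1], [0.2, 0, 0, 0, 1]]
  ]
}}

```text
time_s: 14.8
eef_pos: [0.5413, -0.0921, 0.0803]
eef_rot: [0.0, 0.997, 0.072, -0.0]
wrist_force: [-1.8, -0.3, -0.4]
opening: 0.21
grasp_force: 60.1
```

Request:
{"op": "servo_tool", "data": {
  "motion": [
    [[0.1, 0, 0, 0, 1], [0.1, 0, 0, 0, 1], [0.1, 0, 0, 0, 1]]
  ]
}}

```text
time_s: 15.1
eef_pos: [0.5423, -0.0919, 0.0803]
eef_rot: [0.0, 0.997, 0.071, 0.0]
wrist_force: [-2.2, -0.1, -0.2]
opening: 0.212
grasp_force: 60.1
```

Request:
{"op": "servo_tool", "data": {
  "motion": [
    [[0.1, 0, 0, 0, 1], [0.1, 0, 0, 0, 1], [0.1, 0, 0, 0, 1]]
  ]
}}

```text
time_s: 15.4
eef_pos: [0.543, -0.0918, 0.0802]
eef_rot: [-0.0, 0.997, 0.071, -0.0]
wrist_force: [-3.8, -1.5, 0.1]
opening: 0.215
grasp_force: 60.1
```

Request:
{"op": "servo_tool", "data": {
  "motion": [
    [[0.1, 0, 0, 0, 1], [0.1, 0, 0, 0, 1], [0.1, 0, 0, 0, 1]]
  ]
}}

```text
time_s: 15.7
eef_pos: [0.5433, -0.0916, 0.0799]
eef_rot: [-0.0, 0.997, 0.071, -0.001]
wrist_force: [-5.4, -1.7, 0.2]
opening: 0.216
grasp_force: 60.2
```

Request:
{"op": "servo_tool", "data": {
  "motion": [
    [[0.1, 0, 0, 0, 1], [0.2, 0, 0, 0, 1], [0.2, 0, 0, 0, 1]]
  ]
}}

```text
time_s: 16.0
eef_pos: [0.5438, -0.0913, 0.0793]
eef_rot: [-0.001, 0.997, 0.071, -0.003]
wrist_force: [-11.0, -2.7, 0.3]
opening: 0.215
grasp_force: 60.4
```

The stop is felt (11 N with hardly any travel). I'll back off, shift over to the second bar and re-measure.

Request:
{"op": "servo_tool", "data": {
  "motion": [
    [[-1.5, 0, 0, 0, 1], [-3.5, 0, 0, 0, 1], [-5.5, 0, 0, 0, 1], [-5.8, 0, 0, 0, 1], [-5.8, 0, 0, 0, 1]]
  ]
}}

```text
time_s: 16.5
eef_pos: [0.4894, -0.0999, 0.0807]
eef_rot: [0.0, 0.997, 0.071, 0.001]
wrist_force: [0.5, 0.1, -1.0]
opening: 0.213
grasp_force: 60.1
```

Request:
{"op": "servo_tool", "data": {
  "motion": [
    [[0, 1.5, 0, 0, 1], [0, 3, 0, 0, 1], [0, 4.4, 0, 0, 1], [0, 4.4, 0, 0, 1], [0, 4.4, 0, 0, 1]]
  ]
}}

```text
time_s: 17.0
eef_pos: [0.4951, -0.1439, 0.0801]
eef_rot: [-0.0, 0.997, 0.071, -0.0]
wrist_force: [0.4, -0.3, -1.3]
opening: 0.216
grasp_force: 60.1
```

```bash
python3 - <<'E'
from h import *
import pickle
o=ctrl.get_obs();c=ctrl.camera("wrist");pickle.dump((c,o),open("w7.pkl","wb"))
a=np.radians(8.2); Rc=np.array([[np.cos(a),-np.sin(a)],[np.sin(a),np.cos(a)]])
h=cv2.cvtColor(cv2.GaussianBlur(c["pixels"],(5,5),0),cv2.COLOR_RGB2HSV)
z=np.zeros(h.shape[:2],np.uint8); z[60:205,245:305]=(h[...,1]<28)[60:205,245:305]
C=np.array([(np.flatnonzero(z[v]).mean(),v) for v in range(65,203)])
R=rot(o["eef_rot"]); S=cast(c,C,.061,o); St=(S-o["eef_pos"])@R*1000; p=np.polyfit(St[:,0],St[:,1],1); print("lateral at 0,165",np.polyval(p,[0,165]))
tip=np.array(o["eef_pos"])+R@[.165,np.polyval(p,165)/1000,0]; print("tip console",Rc.T@(tip[:2]*1000-[696,-59]),yaw(o),o["eef_pos"])
t=ctrl.camera("top"); P=cloud(t); m=(P[...,2]>.04)&(P[...,2]<.085)&(P[...,0]>.53)&(P[...,0]<.61)&(abs(P[...,1]+.13)<.03); Q=P[m]; print(m.sum(),"shaft top z front/back",[np.median(Q[k][:,2]) for k in (Q[:,0]>.58,Q[:,0]<.56)],np.polyfit(Q[:,0],Q[:,1],1))
q=np.polyfit(Q[:,0],Q[:,1],1); print("top tip y",np.polyval(q,tip[0]),"vs",tip[1])
E
```

```text
lateral at 0,165 [0.40247053 0.30160611]
tip console [-45.95835038 -55.91354316] 8.112613749636164 [ 0.49509507 -0.14388296  0.08008824]
141 shaft top z front/back [np.float64(0.06045185586536274), np.float64(0.060408046873826664)] [ 0.10935139 -0.19089804]
top tip y -0.11889163593564554 vs -0.12089688651853472
```

Request:
{"op": "servo_tool", "data": {
  "motion": [
    [[1.2, -0.1, 0, 0, 1], [2.2, -0.1, 0, 0, 1], [3.2, -0.1, 0, 0, 1], [4, -0.1, 0, 0, 1], [4.8, -0.1, 0, 0, 1]]
  ]
}}

```text
time_s: 17.6
eef_pos: [0.543, -0.135, 0.0802]
eef_rot: [-0.0, 0.997, 0.072, -0.0]
wrist_force: [-2.8, 0.3, 0.6]
opening: 0.216
grasp_force: 60.2
```

Request:
{"op": "servo_tool", "data": {
  "motion": [
    [[0.2, 0, 0, 0, 1], [0.4, 0, 0, 0, 1], [0.5, 0, 0, 0, 1], [0.5, 0, 0, 0, 1]]
  ]
}}

```text
time_s: 18.0
eef_pos: [0.5472, -0.1346, 0.0802]
eef_rot: [-0.0, 0.997, 0.071, -0.0]
wrist_force: [-1.2, 0.6, -0.1]
opening: 0.215
grasp_force: 60.1
```

Request:
{"op": "servo_tool", "data": {
  "motion": [
    [[0.1, 0, 0, 0, 1], [0.2, 0, 0, 0, 1], [0.2, 0, 0, 0, 1]]
  ]
}}

```text
time_s: 18.3
eef_pos: [0.549, -0.1343, 0.0802]
eef_rot: [-0.0, 0.997, 0.071, -0.0]
wrist_force: [-3.5, -0.1, -1.0]
opening: 0.213
grasp_force: 60.1
```

Request:
{"op": "servo_tool", "data": {
  "motion": [
    [[0.1, 0, 0, 0, 1], [0.2, 0, 0, 0, 1], [0.2, 0, 0, 0, 1]]
  ]
}}

```text
time_s: 18.6
eef_pos: [0.5496, -0.134, 0.0795]
eef_rot: [-0.0, 0.997, 0.071, -0.002]
wrist_force: [-8.4, -2.1, 0.8]
opening: 0.213
grasp_force: 60.3
```

Request:
{"op": "servo_tool", "data": {
  "motion": [
    [[0.1, 0, 0, 0, 1], [0.2, 0, 0, 0, 1], [0.2, 0, 0, 0, 1]]
  ]
}}

```text
time_s: 18.9
eef_pos: [0.55, -0.1336, 0.0789]
eef_rot: [-0.001, 0.997, 0.072, -0.004]
wrist_force: [-13.8, -2.0, 1.3]
opening: 0.211
grasp_force: 60.4
```

Both bars are at their stops. I'll retreat, turn, and lay the stick down where it lay before.

Request:
{"op": "servo_tool", "data": {
  "motion": [
    [[-2, 0, 0, 0, 1], [-5, 0, 0, 0, 1], [-8, 0, 0, 0, 1], [-11, 0, 0, 0, 1], [-12.2, 0, 0, 0, 1]]
  ]
}}

```text
time_s: 19.4
eef_pos: [0.4309, -0.1511, 0.0801]
eef_rot: [-0.0, 0.997, 0.071, -0.0]
wrist_force: [0.1, -0.9, -1.1]
opening: 0.215
grasp_force: 60.0
```

Request:
{"op": "servo_tool", "data": {
  "motion": [
    [[0, 0, 0, -8, 1], [0, 0, 0, -16, 1], [0, 0, 0, -24, 1], [0, 0, 0, -32, 1], [0, 0, 0, -40, 1]]
  ]
}}

```text
time_s: 19.9
eef_pos: [0.4339, -0.1517, 0.0808]
eef_rot: [0.001, 0.912, 0.411, 0.001]
wrist_force: [-0.7, -0.3, -0.3]
opening: 0.217
grasp_force: 60.0
```

Request:
{"op": "servo_tool", "data": {
  "motion": [
    [[0, 0, 0, -8, 1], [0, 0, 0, -16, 1], [0, 0, 0, -24, 1], [0, 0, 0, -32, 1], [0, 0, 0, -40, 1]]
  ]
}}

```text
time_s: 20.4
eef_pos: [0.4339, -0.1517, 0.0808]
eef_rot: [0.001, 0.716, 0.698, 0.0]
wrist_force: [0.2, 0.1, -1.0]
opening: 0.215
grasp_force: 60.0
```

Request:
{"op": "servo_tool", "data": {
  "motion": [
    [[0, 0, 0, -8, 1], [0, 0, 0, -9.8, 1], [0, 0, 0, -9.8, 1], [0, 0, 0, -9.8, 1]]
  ]
}}

```text
time_s: 20.8
eef_pos: [0.4333, -0.1515, 0.0806]
eef_rot: [0.001, 0.657, 0.754, 0.0]
wrist_force: [1.1, -0.8, -0.4]
opening: 0.217
grasp_force: 60.0
```

```bash
python3 - <<'E'
from h import *
import pickle
o=ctrl.get_obs(); go((.558,-.205,.0805),98,o)
s=ctrl.camera("scene"); t=ctrl.camera("top"); pickle.dump((t,s,o),open("last2.pkl","wb"))
a=np.radians(8.2)
# tops seen by scene cam cast on z=.0575 (leaning levers' top height), in console frame
def dark(c,z,box):
    g=cv2.cvtColor(c["pixels"],cv2.COLOR_RGB2GRAY); v,u=np.mgrid[:420,:560]
    W=cast(c,np.stack([u,v],-1).reshape(-1,2),z).reshape(420,560,3)*1000
    d=W[...,:2]-[696,-59]; X=d[...,0]*np.cos(a)+d[...,1]*np.sin(a); Y=-d[...,0]*np.sin(a)+d[...,1]*np.cos(a)
    m=(abs(X)<35)&(abs(Y)<70)&(g<np.percentile(g[(abs(X)<35)&(abs(Y)<70)],50)*.6)
    for y in(-55,-33,-11,11,33,55):
        k=m&(abs(Y-y)<9); print(y,k.sum(),"x",np.round(np.percentile(X[k],[0,50,100]),1)) if k.sum() else print(y,0)
t0=pickle.load(open("top.pkl","rb"))[0]
print("top before");dark(t0,.045,0); print("top now");dark(t,.045,0)
E
```

```text
at [ 0.4333 -0.1515  0.0806] yaw 97.93 go [-7.02 11.61  0.03] -0.1 dist 13.6
top beforeTraceback (most recent call last):
  File "<stdin>", line 15, in <module>
  File "<stdin>", line 9, in dark
  File "h.py", line 24, in cast
    return A+B*((z-A[:,2:])/B[:,2:])
             ~^^~~~~~~~~~~~~~~~~~~~~
ValueError: operands could not be broadcast together with shapes (420,560,3) (420,558,3)
```

Request:
{"op": "servo_tool", "data": {
  "motion": [
    [[-2, 4, 0, 0, 1], [-5, 8, 0, 0, 1], [-7, 11.6, 0, 0, 1], [-7, 11.6, 0, 0, 1], [-7, 11.6, 0, 0, 1]]
  ]
}}

```text
time_s: 21.4
eef_pos: [0.5574, -0.2044, 0.0796]
eef_rot: [-0.0, 0.656, 0.755, -0.0]
wrist_force: [-0.8, -0.2, -1.0]
opening: 0.211
grasp_force: 60.1
```

Request:
{"op": "servo_tool", "data": {
  "motion": [
    [[0, 0, 1.5, 0, 1], [0, 0, 3.2, 0, 1], [0, 0, 4.3, 0, 1], [0, 0, 4.7, 0, 1], [0, 0, 4.7, 0, 1]]
  ]
}}

```text
time_s: 21.9
eef_pos: [0.5562, -0.2038, 0.0328]
eef_rot: [-0.001, 0.656, 0.755, -0.0]
wrist_force: [-0.0, 0.3, -1.7]
opening: 0.216
grasp_force: 60.1
```

```bash
sed -i 's/    d=rays(c,uv); A/    d=rays(c,uv).reshape(-1,3); A/' h.py; python3 - <<'E'
from h import *
import pickle
o=ctrl.get_obs(); go((.558,-.205,.031),98,o); print(o["wrist_force"])
t,s,_=pickle.load(open("last2.pkl","rb")); t0=pickle.load(open("top.pkl","rb"))[0]; s0=pickle.load(open("scene.pkl","rb"))[0]
a=np.radians(8.2)
def dark(c,z):
    g=cv2.cvtColor(c["pixels"],cv2.COLOR_RGB2GRAY); v,u=np.mgrid[:420,:560]
    W=cast(c,np.stack([u,v],-1).reshape(-1,2),z).reshape(420,560,3)*1000
    d=W[...,:2]-[696,-59]; X=d[...,0]*np.cos(a)+d[...,1]*np.sin(a); Y=-d[...,0]*np.sin(a)+d[...,1]*np.cos(a)
    b=(abs(X)<35)&(abs(Y)<70); m=b&(g<np.percentile(g[b],50)*.6)
    for y in(-55,-33,-11,11,33,55):
        k=m&(abs(Y-y)<9); print(y,k.sum(),"x",np.round(np.percentile(X[k],[0,50,100]),1) if k.any() else "")
print("top before");dark(t0,.045); print("top now");dark(t,.045)
E
```

```text
at [ 0.5562 -0.2038  0.0328] yaw 98.0 go [-0.15  0.17  0.18] -0.0 dist 0.3
[-0.04630364  0.33404676 -1.7412147 ]
top before
-55 23 x [-11.2  -5.8   2.6]
-33 21 x [-2.3  7.9 21. ]
-11 19 x [-9.6 -4.2  1.7]
11 15 x [-11.2  -3.6   2.3]
33 17 x [-2.2  5.8 18.5]
55 15 x [-12.1  -6.3   1.3]
top now
-55 32 x [-2.9 14.7 22.9]
-33 17 x [-2.3 10.8 21. ]
-11 27 x [-1.3 14.4 22.4]
11 15 x [-11.2  -3.6   2.3]
33 16 x [-2.2  6.9 18.5]
55 14 x [-11.7  -5.2   1.3]
```

Both bars are over and the balls are unchanged. I'll set the stick down and let go.

Request:
{"op": "servo_tool", "data": {
  "motion": [
    [[0, 0, 0.1, 0, 1], [0, 0, 0.2, 0, 1], [0, 0, 0.2, 0, 1]]
  ]
}}

```text
time_s: 22.2
eef_pos: [0.5573, -0.2045, 0.032]
eef_rot: [0.0, 0.656, 0.755, -0.0]
wrist_force: [-2.8, 0.8, 5.2]
opening: 0.219
grasp_force: 60.7
```

Request:
{"op": "servo_tool", "data": {
  "motion": [
    [[0, 0, 0, 0, 0.5], [0, 0, 0, 0, 0.3], [0, 0, 0, 0, 0.1], [0, 0, 0, 0, 0.1], [0, 0, 0, 0, 0.1]]
  ]
}}

```text
time_s: 22.7
eef_pos: [0.5572, -0.2044, 0.0312]
eef_rot: [0.0, 0.656, 0.755, -0.0]
wrist_force: [-0.4, -0.3, 0.2]
opening: 0.45
grasp_force: 0.0
```

Request:
{"op": "servo_tool", "data": {
  "motion": [
    [[0, 0, -1, 0, 0.1], [0, 0, -4, 0, 0.1], [0, 0, -8, 0, 0.1], [0, 0, -12, 0, 0.1], [0, 0, -12, 0, 0.1]]
  ]
}}

```text
time_s: 23.2
eef_pos: [0.5609, -0.2065, 0.1589]
eef_rot: [0.006, 0.656, 0.755, 0.001]
wrist_force: [1.2, 0.8, 1.0]
opening: 0.447
grasp_force: 0.0
```

Request:
{"op": "servo_tool", "data": {
  "motion": [
    [[0, 0, 0, 0, 0.1], [0, 0, 0, 0, 0.1], [0, 0, 0, 0, 0.1]]
  ]
}}

```text
time_s: 23.5
eef_pos: [0.5562, -0.2038, 0.1497]
eef_rot: [-0.001, 0.656, 0.755, -0.0]
wrist_force: [0.7, 0.4, 0.6]
opening: 0.448
grasp_force: 0.0
```

```bash
python3 - <<'E'
from h import *
o=ctrl.get_obs();c=ctrl.camera("wrist")
P=cloud(c,o); k=P[60:160,272:284]; print("shaft top z far/near",np.median(k[:20][...,2]),np.median(k[-20:][...,2]), "cols",P[100,278])
k=P[185:235,272:284]; print("handle",np.median(k[...,2])); print(o["wrist_force"],o["opening"],o["time_s"])
E
```

```text
shaft top z far/near 0.011077179601789944 0.011214641141431586 cols [ 0.54461601 -0.11407568  0.01023197]
handle 0.01927604035945911
[0.67343825 0.37165513 0.57304447] 0.4478395706636959 23.5
```

The stick lies flat, the gripper is clear, and both bars are over.

```bash
python3 -c "
from bench import ctrl
print(ctrl.hand_in())"
```

```text
the job is handed in; nothing more can be done
None
```

I handed the job in at about 23.5 s of robot time: both crossbar toggles were pushed to their far stops with the stick's tip, the ball-topped toggles look unmoved in the top camera, and the stick lies flat on the desk, let go; I did not re-measure the loose bystanders, and no verdict came back.

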